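# Gauge a coral core through the ring stand

## Robot

A 7-joint arm with a two-finger parallel gripper is mounted at the origin on a cart in front of the work surface, level with it; the furniture and walls round the work are solid. World frame = base frame: x ahead of the robot, y to its left, z up, the work surface at z = 0. Lengths are in m, angles in rad, forces in N, time in s.
With the tool pointing down it reaches from about 0.4 to 0.85 m from the base axis. Payload 10.4 kg.
Tool frame: the origin (TCP) lies at the very end of the fingers, on their centre line; the grasp point (between the pads) lies arm.tcp_to_grasp behind it (arm.tcp_to_grasp is the distance from the TCP to the grasp point, in m); z points along the fingers, y is the line along which they close (so a half turn about z gives the same grasp; the last joint's range is limited). The gripper opens to 87 mm and grips with 3 to 60 N. Pads are 19 mm wide; open, the fingers measure 117 mm over their backs; the gripper's body (75 mm by 190 mm) begins 51 mm behind the grasp point.
Start: joints at [1.3, 0.332, -0.065, 1.46, 0.022, 1.35, -0.088], TCP at [0.153, -0.606, 0.223] pointing down, gripper open.
Joint ranges: [-2.6, 2.6], [-0.5, 2.12], [-1.47, 1.34], [0.16, 2.42], [-1.27, 4.41], [0.06, 2.06], [-2.6, 2.6]. Speed limits (rad/s): [2.22, 2.22, 2.79, 2.79, 3.14, 3.14, 3.14].

## Interface

Orientations are given as a unit quaternion [x, y, z, w].
In Python, from bench import arm gives the robot as it stands. The module is installed in compiled form; this text tells all that it offers.
- The arm moves only by the shell command python3 -m crank 'ROWS' [FORCE]. ROWS is JSON, a list of rows, each a list of 5 numbers: the shift along the tool's x, y, z in cm, then the turn about the tool's z in degrees, then the closure, from 0 (fully open) to 1 (shut). In form: [[x, y, z, spin, claw], ...]. A call has 1 to 5 rows; each row is the pose to reach, as a shift and turn from the pose commanded when the call began, along the tool's axes at that moment; what a row does not reach only later rows make up. A row lasts 1/8 s, in which the tool goes at most 62.5 mm and 10.7 degrees, less where a joint would pass 70% of its speed; a pose out of reach is approached as far as the arm can. A call with a gripper value outside its range is refused whole. The fingers move at their own pace and stop on an object; FORCE is the grip in N (left out, the last holds). Time passes only in rows, so rows that repeat a pose let the fingers close. It gives the time, the measured TCP pose, the force, the opening and the grip force at its end, in the units of the state.
- arm.state(): the state, without advancing time (a new reading comes with each control period).
- arm.get_image(name): name is "side" or "top" or "wrist"; returns a dict with "img" (400x640x3 uint8, blue, green, red), "K" (3x3 intrinsics, pixels), "extrinsics" (4x4, takes a point from world to camera coordinates); the wrist camera has in their place "hand_eye" (4x4, takes a point from camera to tool coordinates, whose origin is the TCP and whose axes are the flange's). Camera axes: x right, y up, looking along -z (the intrinsics and any distortion apply to the point x, -y, -z); pixel columns grow to the right and rows downward; lengths in m; the calibration is good to about 2 mm. A picture is of the moment at which its call begins: read the wrist's pose just before it. There is no depth.
- arm.sign_off(): hands the job in; it is judged then, once.
Trained networks look in the newest picture that a camera, given by its name, has taken for a name from the list of things; names that differ only in an ending like _2 or _b are one class to them, and where a whole thing is asked for, a point or a joint stands for the part that bears it (a point fixed in the world has none). Each returns a list of dicts, best first, with "confidence" (0 to 1); they miss things now and then, are a little off and sometimes report something else, mostly with a low value. They report only what shows in the picture. A call takes as long as a camera call. They do not tell look-alikes from the thing itself.
- arm.find_in(thing, camera): "position" ([x, y, z] in m, in the coordinates of the camera as it stood for that picture, good to about 4 mm: the middle of the surface that is visible of it).
- arm.cut_out(thing, camera): "region" (400x640 bool, what is visible of it).
The state is a dict: "t": time; "q": joint angles; "joint_vel": joint speeds; "effort": joint torques, N m; "tool_pos": TCP position; "orientation": TCP orientation; "contact_force": force on the tool from outside, world axes, zero at the start; "torque": the same for the moment, N m; "width": opening from 0.0 (shut) to 1.0 (fully open); "finger_force": force on a finger pad.
Only numpy, scipy, OpenCV 4.12 (cv2) and the standard library are available. Lean on these libraries where they do the work, as an engineer would, in place of code of your own. Each camera call takes 0.05 s, during which the arm holds its last target. There are 200 camera calls.

## Task

Take the coral core (pale rod with the square black head) out of the tube rack and lower it, tip first, through the blue and then the yellow ring of the gauge stand (their sliding trays stand out of line, so find each hole by look or feel) until the red bottom ring stops it. Press it down there so that the sprung red ring gives by about 5 mm, then let go and leave the core standing upright in the gauge. The core is brittle: keep every push and contact against the gauge gentle, below 20 N, and leave the sample tubes, the sand dish and the beaker where they are.

Things in the scene. Friction and masses are not known exactly. Their poses are not given: they have to be found in the camera images.
- core: coral core, loose, about 0.09 kg: pale round rod 15 mm in diameter, 110 mm long, lower end chamfered 1 mm to a 13 mm flat tip, topped by a square black head 24 x 24 x 30 mm to grip it by (140 mm in all). Origin at the middle of the tip, z up along the rod, x and y square to the head's faces. Stands in a rack hole, tip 3 mm over the bench
- core_tip (a point): middle of the core's flat lower end
- core_head (a point): middle of the core's black head, 125 mm above the tip
- gauge: ring gauge stand, fixed: grey base 100 (x) x 116 (y) x 12 mm, two uprights at y = +-42 mm, 104 mm high, and between them a blue, a yellow and a red ring, one above another. Origin at the base's underside, z up, x along the trays' grooves. The blue and yellow trays slide along x against 2 N of friction; their plates rest on rubber pads that give 1 mm for 3 N, at most 6 mm
- top_level (a point): fixed point on the stand's axis, level with the blue top tray's upper face, 102 mm above the base's underside. NOT the hole: the tray (92 x 66 x 8 mm, 20 mm hole in its middle, 1 mm chamfer) stands at an unmeasured place along the gauge's x, hole centre anywhere within 18 mm either side of this point, on y = 0: look or feel for it
- middle_level (a point): fixed point on the stand's axis, level with the yellow middle tray's upper face, 72 mm above the base's underside. NOT the hole: the tray (92 x 66 x 8 mm, 18 mm hole in its middle, 1 mm chamfer) stands at its own unmeasured place along the gauge's x, hole centre within 18 mm either side of this point, on y = 0. The core may push the trays sideways
- bottom_ring (a joint): how far the red bottom ring is pressed down, m: 0 at rest, at most 0.012; spring 1000 N/m with 0.8 N preload, it returns when let go (the core's own weight moves it less than 1 mm)
- bottom_seat (a point): centre of the red bottom ring's hole (10.5 mm, with a 4 mm wide countersink) at its upper face, on the stand's axis, 38 mm above the base's underside at rest; moves down with the ring. The seated core's tip lies about 3 mm below it
- rack: white tube rack, fixed, 56 (x) x 112 (y) x 59 mm, origin at its underside centre; eight 18 mm square holes at x = +-12, y = +-12 and +-36.5 mm, upper shelf 59 mm high
- tube_blue: sample tube with blue cap, 18 mm in diameter, 92 mm long, loose in a rack hole; origin at its lower end. Leave it alone
- tube_red: sample tube with red cap, same size, loose in a rack hole; origin at its lower end. Leave it alone
- dish: flat round sand dish, 90 mm wide, 15 mm high, loose on the bench; origin at its underside. Leave it alone
- beaker: translucent plastic beaker, 70 x 76 x 94 mm, loose on the bench; origin at its underside. Leave it alone
There are look-alikes about, which are no part of the job. Of the things that look like the core, take the one that is farthest from the robot's base at the start.

How it is judged:
By the outcome, as a careful person would: the job done as asked, in the order asked, and still so for the second after the job is handed in, with the robot touching nothing.
It also fails if it takes over 72 s, if anything falls off the work surface, if the arm or the gripper's body presses on something with over 40 N, if the wrist force passes 120 N, or if a joint passes its speed limit or range.

## Working session

There is one attempt and no reset: what is moved stays moved. The work goes in short steps, Python scripts to look and compute and a shell command to move; the robot and the scene stay as the last step left them, time stands still between calls to the robot, and variables do not carry over. Pictures are saved under pics/ and viewed, at most 10 in all, crops included, and the job is handed in when it is done.

```bash
mkdir -p pics; cat > h.py <<'E'
import numpy as np, cv2
from scipy.spatial.transform import Rotation as R
from bench import arm
def snap(cam):
    s=arm.state(); d=arm.get_image(cam); K=np.array(d["K"])
    if cam=="wrist":
        T=np.eye(4);T[:3,:3]=R.from_quat(s["orientation"]).as_matrix();T[:3,3]=s["tool_pos"]
        c2w=T@np.array(d["hand_eye"])
    else: c2w=np.linalg.inv(np.array(d["extrinsics"]))
    return d["img"],K,c2w
def w(c2w,p): return (c2w@np.r_[p,1])[:3]
def proj(K,c2w,p):
    c=(np.linalg.inv(c2w)@np.r_[p,1])[:3]; q=K@np.array([c[0],-c[1],-c[2]]); return q[:2]/q[2]
def ray(K,c2w,u,v,z):
    d=np.linalg.inv(K)@np.array([u,v,1]); d=c2w[:3,:3]@np.array([d[0],-d[1],-d[2]]); o=c2w[:3,3]
    return o+d*(z-o[2])/d[2]
E
python3 - <<'E'
from h import *
np.set_printoptions(precision=4,suppress=True)
s=arm.state(); print(s, arm.tcp_to_grasp)
for c in ["top","side"]:
    im,K,T=snap(c); cv2.imwrite(f"pics/{c}0.png",im); print(c,T,K)
    for t in ["core","core_head","gauge","rack","tube_blue","tube_red","dish","beaker","bottom_ring"]:
        for r in arm.find_in(t,c)[:4]:
            p=w(T,r["position"]); print(t,round(r["confidence"],2),p,proj(K,T,p).round())
E
```

```text
{'t': 0.0, 'q': array([ 1.3004,  0.3329, -0.0647,  1.4609,  0.0216,  1.3499, -0.0885]), 'joint_vel': array([-0.0003, -0.0011, -0.0004, -0.0002,  0.0009,  0.0004,  0.0005]), 'effort': array([ -0.0013, -62.3251,   0.0238, -38.9899,  -0.0614,   0.0398,
         0.0002]), 'tool_pos': array([ 0.1532, -0.6055,  0.2218]), 'orientation': array([ 0.9923,  0.1236, -0.0001, -0.0007]), 'contact_force': array([-0.1856, -0.018 , -0.5507]), 'torque': array([-0.0368, -0.025 ,  0.0783]), 'finger_force': 0.0, 'width': 1.0024221765900123} 0.0187
top [[-0.0049  0.9953 -0.0971  0.4124]
 [-0.9996 -0.0076 -0.0281 -0.0184]
 [-0.0287  0.0969  0.9949  0.9569]
 [ 0.      0.      0.      1.    ]] [[463.5732   0.     323.2216]
 [  0.     463.5732 205.0222]
 [  0.       0.       1.    ]]
core 0.58 [0.3516 0.0653 0.1383] [289. 285.]
core 0.5 [ 0.4312 -0.1281  0.1445] [400. 239.]
core 0.4 [0.4606 0.1264 0.1026] [258. 224.]
core 0.25 [ 0.6568 -0.0345  0.0399] [344. 128.]
core_head 0.79 [0.3531 0.0644 0.1418] [289. 285.]
core_head 0.78 [ 0.4342 -0.1164  0.1447] [393. 237.]
gauge 0.79 [0.463  0.1262 0.1025] [258. 223.
[... 413 characters left out ...]
746 -0.6805]
 [ 0.023   0.7751  0.6314  0.6267]
 [ 0.      0.      0.      1.    ]] [[367.3217   0.     322.3731]
 [  0.     367.3217 193.1146]
 [  0.       0.       1.    ]]
core 0.87 [ 0.439 -0.13   0.13 ] [279. 209.]
core 0.59 [0.3582 0.0643 0.1014] [260. 164.]
core_head 0.5 [ 0.438  -0.1317  0.1285] [278. 210.]
gauge 0.86 [0.4685 0.1042 0.0692] [306. 168.]
rack 0.97 [ 0.4533 -0.1744  0.0563] [284. 250.]
rack 0.24 [0.468  0.1019 0.0713] [305. 168.]
rack 0.15 [ 0.4771 -0.0114  0.0026] [304. 217.]
tube_blue 0.56 [0.4646 0.103  0.0712] [304. 167.]
tube_red 0.4 [ 0.4396 -0.1529  0.0859] [279. 232.]
dish 0.6 [ 0.4769 -0.0103  0.006 ] [304. 215.]
beaker 0.7 [ 0.6295 -0.048   0.0649] [369. 212.]
```

```bash
python3 - <<'E'
import cv2
a=cv2.imread("pics/top0.png")[90:330,200:480]
cv2.imwrite("pics/topc.png",cv2.resize(a,None,fx=2.4,fy=2.4,interpolation=cv2.INTER_CUBIC))
a=cv2.imread("pics/side0.png")[90:330,180:450]
cv2.imwrite("pics/sidec.png",cv2.resize(a,None,fx=2.4,fy=2.4,interpolation=cv2.INTER_CUBIC))
E
```

```text
(no output)
```

View pics/topc.png

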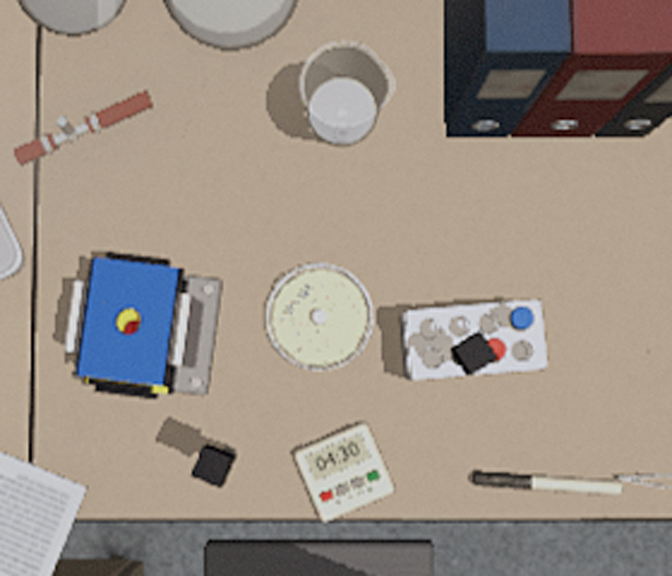

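View pics/sidec.png

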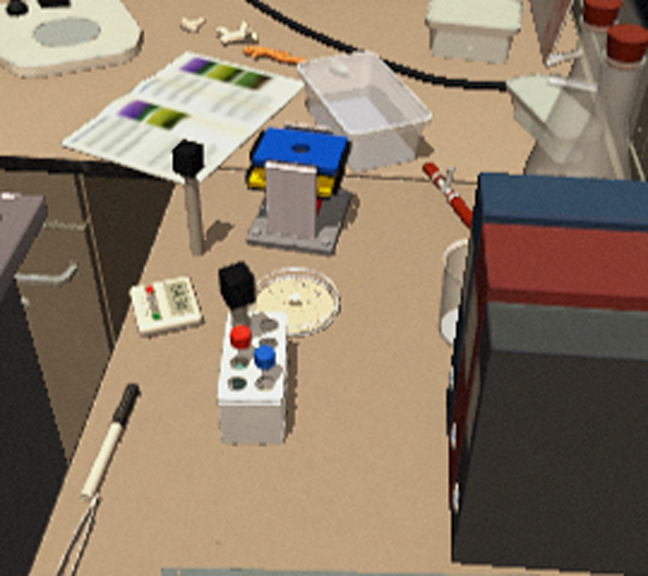

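Top view: there are two core look-alikes with black heads. One stands in the rack at about (397,237), and one stands free on the bench at about (289,284). The rack one is farther from the base (0.45 m against 0.36 m) and is in the rack, so it fits the description. The gauge, with its blue tray and hole, is at about (253,223). The side view agrees.

```bash
python3 - <<'E'
from h import *
np.set_printoptions(precision=4,suppress=True)
im,K,T=snap("top")
hsv=cv2.cvtColor(im,cv2.COLOR_BGR2HSV)
def rect(m,z,n):
    cs,_=cv2.findContours(m.astype(np.uint8),cv2.RETR_EXTERNAL,cv2.CHAIN_APPROX_NONE)
    c=max(cs,key=cv2.contourArea); b=cv2.boxPoints(cv2.minAreaRect(c)); P=np.array([ray(K,T,u,v,z)[:2] for u,v in b])
    e=P[1]-P[0];f=P[2]-P[1]
    print(n,"ctr",P.mean(0),"len",np.linalg.norm(e),np.linalg.norm(f),"ang",np.degrees(np.arctan2(e[1],e[0])),np.degrees(np.arctan2(f[1],f[0])))
m=np.zeros(im.shape[:2],bool); m[222:252,382:412]=1
rect(m&(im.max(2)<60),.14,"head")
g=np.zeros_like(m); g[190:260,225:300]=1
rect(g&(hsv[...,0]>100)&(hsv[...,0]<125)&(hsv[...,1]>150),.102,"blue")
hole=g&(((hsv[...,0]<35)|(hsv[...,0]>170))&(hsv[...,1]>150)); hole[:,:245]=0;hole[:,262:]=0;hole[:213]=0;hole[235:]=0
rect(hole,.102,"hole")
a=im[195:275,350:460]; cv2.imwrite("pics/coreconf.png",cv2.resize(a,None,fx=6,fy=6,interpolation=cv2.INTER_CUBIC))
E
```

```text
head ctr [ 0.4349 -0.1234] len 0.02672473551292359 0.022538587186225735 ang -63.8641094758281 -154.57099705741376
blue ctr [0.4637 0.1363] len 0.0915003742842455 0.06895765402673132 ang -6.859789790255691 -98.05223777743782
hole ctr [0.4587 0.1334] len 0.015649375927498804 0.007950782916909656 ang -45.017441950168916 -134.84024081268143
```

View pics/coreconf.png

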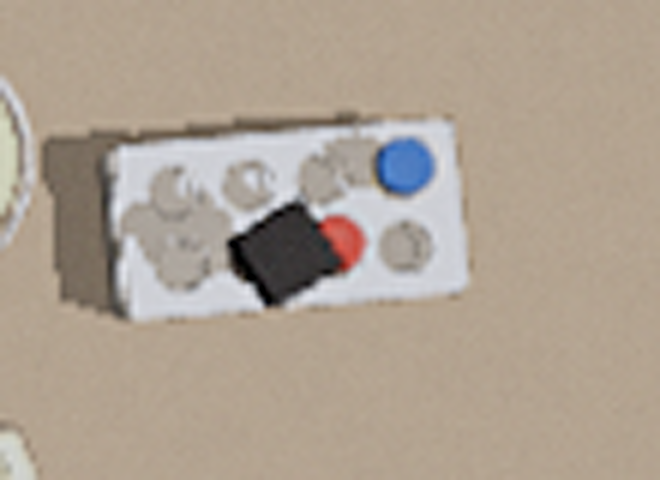

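The enlarged crop shows the core's black head at about (397,237), next to the red-capped tube. Its faces are turned by about 26°. I'll move above it.

```bash
python3 -m crank '[[19.6,-20,-2,-12,0],[19.6,-20,-2,-12,0],[19.6,-20,-2,-12,0],[19.6,-20,-2,-12,0],[19.6,-20,-2,-12,0]]' 25
```

```text
t: 1.68
tool_pos: [0.2961, -0.3612, 0.2432]
orientation: [0.974, 0.228, 0.0, 0.001]
contact_force: [0.5, -0.4, 0.1]
width: 1.002
finger_force: 0.0
```

```bash
python3 -m crank '[[23,-15.1,0,0,0],[23,-15.1,0,0,0],[23,-15.1,0,0,0],[23,-15.1,0,0,0],[23,-15.1,0,0,0]]'
python3 - <<'E'
from h import *
np.set_printoptions(precision=4,suppress=True)
im,K,T=snap("wrist"); cv2.imwrite("pics/w1.png",im); print(T, arm.state()["tool_pos"])
for t in ["core_head","gauge","tube_red"]:
    for r in arm.find_in(t,"wrist")[:2]:
        p=w(T,r["position"]); print(t,r["confidence"],p,proj(K,T,p))
E
```

```text
t: 2.3
tool_pos: [0.4354, -0.1233, 0.243]
orientation: [0.973, 0.229, 0.001, 0.0]
contact_force: [-1.2, -0.9, -0.5]
width: 1.002
finger_force: 0.0
[[ 0.4452  0.8629  0.239   0.5015]
 [-0.8954  0.4287  0.1203 -0.0896]
 [ 0.0013 -0.2675  0.9636  0.4051]
 [ 0.      0.      0.      1.    ]] [ 0.4362 -0.1217  0.243 ]
core_head 0.78 [0.3606 0.0673 0.1263] [ 67.1286 173.5531]
core_head 0.57 [ 0.4396 -0.125   0.1389] [323.2016 195.3035]
gauge 0.8 [0.4512 0.1059 0.0926] [79.391  48.8599]
```

View pics/w1.png

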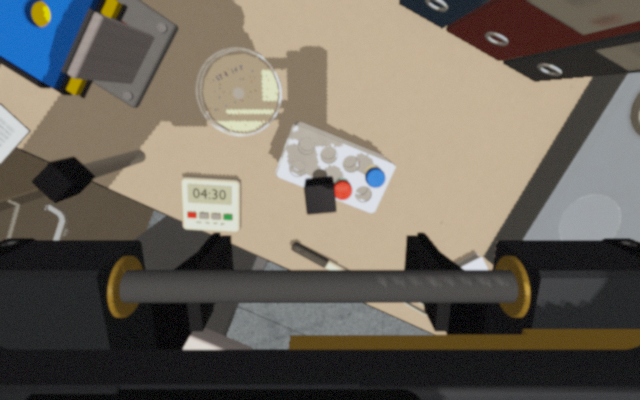

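The wrist view shows the head at about (320,195), nearly square to the image, with the red cap just to its right at (343,190). I'll measure it precisely.

```bash
python3 - <<'E'
from h import *
np.set_printoptions(precision=4,suppress=True)
im=cv2.imread("pics/w1.png"); _,K,T=snap("wrist")
m=np.zeros(im.shape[:2],np.uint8); m[165:225,295:350]=1; m&=(im.max(2)<55).astype(np.uint8)
obs=m.astype(bool)
from scipy.optimize import minimize
def sil(p):
    x,y,a=p; c=[]
    for z in (.113,.143):
        for sx,sy in ((1,1),(1,-1),(-1,1),(-1,-1)):
            v=np.array([sx,sy])*.012; c.append(proj(K,T,np.array([x+np.cos(a)*v[0]-np.sin(a)*v[1],y+np.sin(a)*v[0]+np.cos(a)*v[1],z])))
    h=cv2.convexHull((np.array(c)*16).astype(np.int32).reshape(-1,1,2)); k=np.zeros((400,640),np.uint8); cv2.fillPoly(k,[h],255,cv2.LINE_AA,4); return k/255.
r=min((minimize(lambda q:((sil(q/[100,100,10])-obs)**2).sum(),[43.8,-12.4,a],method="Nelder-Mead",options=dict(initial_simplex=np.array([[43.8,-12.4,a],[44.3,-12.4,a],[43.8,-11.9,a],[43.8,-12.4,a+1]]))) for a in (4,4.6,5.2)),key=lambda r:r.fun)
x,y,a=r.x/[100,100,10]; s=arm.state(); M=R.from_quat(s["orientation"]).as_matrix()
print(obs.sum(),r.fun,x,y,np.degrees(a),"tool x ang",np.degrees(np.arctan2(M[1,0],M[0,0])),"tool delta cm",M.T@(np.array([x,y,.109])-s["tool_pos"])*100)
E
```

```text
410 790.8128104575163 0.43426630299888663 -0.1262021233821699 32.218976170537495 tool x ang 26.13780785649583 tool delta cm [ 0.1415 -0.1231 13.3511]
```

```bash
cat > fit.py <<'E'
from h import *
from scipy.optimize import minimize
np.set_printoptions(precision=4,suppress=True)
def fit(im,K,T,obs,x0,zb,zt):
    def sil(p):
        x,y,a=p; c=[]
        for z in (zb,zt):
            for sx,sy in ((1,1),(1,-1),(-1,1),(-1,-1)):
                v=np.array([sx,sy])*.012; c.append(proj(K,T,np.array([x+np.cos(a)*v[0]-np.sin(a)*v[1],y+np.sin(a)*v[0]+np.cos(a)*v[1],z])))
        h=cv2.convexHull((np.array(c)*16).astype(np.int32).reshape(-1,1,2)); k=np.zeros((400,640),np.uint8); cv2.fillPoly(k,[h],255,cv2.LINE_AA,4); return k/255.
    best=None
    for a in (4,4.6,5.2):
        s=np.array([[x0[0]*100,x0[1]*100,a]]*4); s[1:]+=np.diag([.5,.5,1])
        r=minimize(lambda q:((sil(q/[100,100,10])-obs)**2).sum(),s[0],method="Nelder-Mead",options=dict(initial_simplex=s))
        if best is None or r.fun<best.fun: best=r
    return best.x/[100,100,10],best.fun
E
python3 - <<'E'
from fit import *
im=cv2.imread("pics/w1.png"); _,K,T=snap("wrist")
print(im[185:210:6,300:342:4].max(2))
for th in (70,85,100):
    obs=np.zeros(im.shape[:2],bool); obs[165:225,298:350]=1; obs&=im.max(2)<th
    n,l,st,_=cv2.connectedComponentsWithStats(obs.astype(np.uint8)); k=1+st[1:,4].argmax(); obs=l==k
    p,f=fit(im,K,T,obs,(.437,-.124),.113,.143); s=arm.state(); M=R.from_quat(s["orientation"]).as_matrix()
    print(th,st[k],f,p,np.degrees(p[2]),"delta cm",M.T@(np.r_[p[:2],.110]-s["tool_pos"])*100)
E
```

```text
[[213 157  30  30  42  43  29  27  35 196 224]
 [196 127  54  56  56  59  58  63  66 219 225]
 [196 164  55  56  55  58  58  59  57 193 222]
 [196 181  55  54  56  56  60  61  61 166 198]
 [195 193  53  56  51  56  59  53  63 148 196]]
70 [305 176  30  37 927] 271.4098269896194 [ 0.4356 -0.1289  0.5225] 29.938988955233018 delta cm [ 0.1595  0.1623 13.2506]
85 [305 176  30  37 973] 225.8491964628989 [ 0.436  -0.1279  0.5254] 30.104434787757924 delta cm [ 0.2436  0.0887 13.2505]
100 [ 305  171   31   43 1050] 204.40235294117645 [ 0.4365 -0.1271  0.5791] 33.17887448093646 delta cm [ 0.3236  0.0362 13.2505]
```

```bash
python3 -m crank '[[0.1,0.1,6,-3,0],[0.1,0.1,11,-3,0],[0.1,0.1,13.1,-3,0],[0.1,0.1,13.1,-3,0],[0.1,0.1,13.1,-3,0]]' 25
python3 -m crank '[[0,0,0,0,0.5],[0,0,0,0,0.65],[0,0,0,0,0.8],[0,0,0,0,1],[0,0,0,0,1]]' 20
```

```text
t: 3.22
tool_pos: [0.4358, -0.1282, 0.1127]
orientation: [0.968, 0.252, 0.001, 0.001]
contact_force: [-0.1, -0.2, -0.1]
width: 1.0
finger_force: 0.0
t: 3.85
tool_pos: [0.4353, -0.1274, 0.1116]
orientation: [0.968, 0.252, -0.0, 0.0]
contact_force: [-0.0, -0.4, -0.4]
width: 0.518
finger_force: 0.0
```

```bash
python3 -m crank '[[0,0,0,0,1],[0,0,0,0,1],[0,0,0,0,1],[0,0,0,0,1],[0,0,0,0,1]]' 20
```

```text
t: 4.47
tool_pos: [0.4353, -0.1274, 0.1115]
orientation: [0.968, 0.252, -0.0, 0.0]
contact_force: [-0.1, 0.8, -1.0]
width: 0.274
finger_force: 20.0
```

```bash
python3 -m crank '[[0,0,0,0,1],[0,0,0,0,1],[0,0,0,0,1]]' 30; python3 - <<'E'
from h import *
im,K,T=snap("wrist"); cv2.imwrite("pics/w2.png",im)
im,K,T=snap("side"); cv2.imwrite("pics/s2.png",im)
E
```

```text
t: 4.85
tool_pos: [0.4353, -0.1274, 0.1115]
orientation: [0.968, 0.252, 0.0, 0.0]
contact_force: [0.8, -1.3, -0.4]
width: 0.278
finger_force: 30.0
```

```bash
python3 -m crank '[[0,0,-2,0,1],[0,0,-6,0,1],[0,0,-11,0,1],[0,0,-14.5,0,1],[0,0,-14.5,0,1]]'
python3 - <<'E'
from h import *
np.set_printoptions(precision=4,suppress=True)
print(arm.state()["tool_pos"])
for c in ("side","top"):
    im,K,T=snap(c); cv2.imwrite(f"pics/{c}3.png",im)
    for t in ["core","core_head","core_tip","gauge","tube_red","bottom_ring"]:
        for r in arm.find_in(t,c)[:3]:
            p=w(T,r["position"]); print(c,t,round(r["confidence"],2),p,proj(K,T,p).round())
a=cv2.imread("pics/side3.png")[60:260,170:420]
cv2.imwrite("pics/s3.png",cv2.resize(a,None,fx=3,fy=3,interpolation=cv2.INTER_CUBIC))
E
```

```text
t: 5.58
tool_pos: [0.4366, -0.1276, 0.259]
orientation: [0.968, 0.252, 0.002, 0.002]
contact_force: [0.4, -0.4, -1.4]
width: 0.271
finger_force: 30.0
[ 0.4366 -0.1276  0.259 ]
side core 0.7 [ 0.4375 -0.1301  0.2086] [276. 178.]
side core 0.65 [0.3561 0.063  0.0991] [259. 165.]
side core_head 0.59 [0.3554 0.0606 0.1018] [258. 165.]
side core_tip 0.75 [0.3611 0.0621 0.0981] [261. 165.]
side core_tip 0.61 [ 0.4383 -0.1322  0.2054] [276. 180.]
side gauge 0.9 [0.4682 0.1001 0.0687] [305. 169.]
side gauge 0.57 [ 0.4515 -0.1682  0.0574] [284. 248.]
top core 0.66 [0.352  0.0647 0.1443] [289. 285.]
top core 0.2 [0.4581 0.1241 0.1042] [259. 226.]
top core_head 0.47 [0.3545 0.0643 0.1412] [289. 284.]
top core_tip 0.52 [0.3552 0.0595 0.1372] [292. 283.]
top gauge 0.69 [0.4579 0.1228 0.1037] [260. 226.]
top bottom_ring 0.38 [ 0.4581 -0.085   0.06  ] [371. 226.]
```

View pics/s3.png

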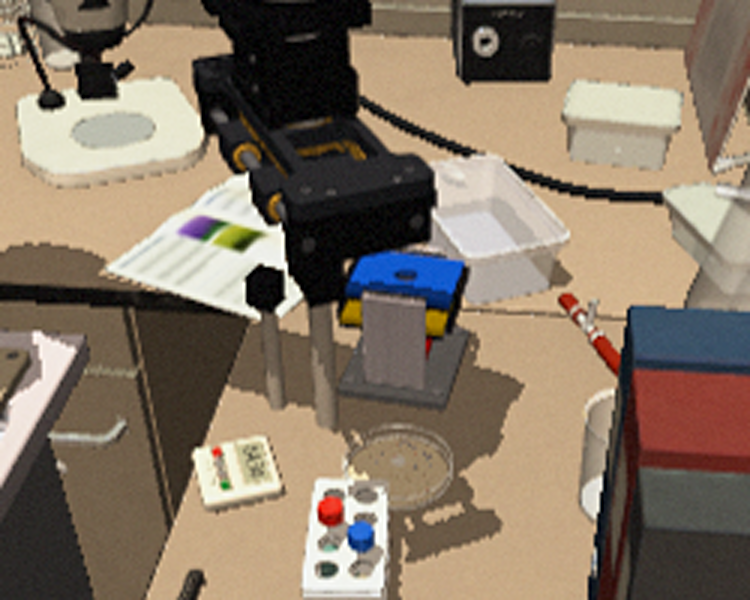

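The side view shows the core held upright in the gripper, with the tubes still in the rack. Next I'll move so the wrist camera looks straight down on the gauge.

```bash
python3 -m crank '[[1.5,-4.4,-1,0,1],[3.5,-10,-2,0,1],[5.5,-16,-2,0,1],[7.7,-22,-2,0,1],[7.7,-22,-2,0,1]]'
python3 -m crank '[[0,0,0,0,1],[0,0,0,0,1]]'
python3 - <<'E'
from h import *
np.set_printoptions(precision=4,suppress=True)
s=arm.state(); print(s["tool_pos"],s["orientation"],s["contact_force"])
im,K,T=snap("wrist"); cv2.imwrite("pics/w4.png",im); np.savez("w4.npz",K=K,T=T); print(K,T)
for t in ["gauge","core","core_head","bottom_ring"]:
    for r in arm.find_in(t,"wrist")[:2]:
        p=w(T,r["position"]); print(t,round(r["confidence"],2),p,proj(K,T,p).round())
E
```

```text
t: 6.9
tool_pos: [0.3943, 0.1066, 0.277]
orientation: [0.967, 0.256, 0.001, 0.001]
contact_force: [0.7, -0.9, -0.4]
width: 0.278
finger_force: 30.0
t: 7.15
tool_pos: [0.3955, 0.1009, 0.2764]
orientation: [0.968, 0.251, -0.0, -0.0]
contact_force: [-0.7, -0.6, -1.6]
width: 0.27
finger_force: 30.0
[0.3955 0.1009 0.2764] [ 0.968   0.251  -0.0001 -0.0001] [-0.7325 -0.5648 -1.6393]
[[349.725    0.     318.3778]
 [  0.     349.725  198.604 ]
 [  0.       0.       1.    ]] [[ 0.4855  0.8421  0.2347  0.4602]
 [-0.8742  0.4676  0.1307  0.1376]
 [ 0.0004 -0.2687  0.9632  0.4384]
 [ 0.      0.      0.      1.    ]]
gauge 0.78 [0.4623 0.1395 0.0964] [318.  98.]
gauge 0.18 [0.4531 0.1408 0.0408] [313. 105.]
core 0.71 [0.409  0.1078 0.2918] [321. 238.]
core 0.59 [0.3663 0.0689 0.0775] [332. 212.]
core_head 0.68 [0.3623 0.0719 0.0822] [327. 215.]
core_head 0.67 [0.4042 0.1024 0.2958] [326. 256.]
bottom_ring 0.56 [0.4568 0.1414 0.0397] [314. 102.]
```

View pics/w4.png

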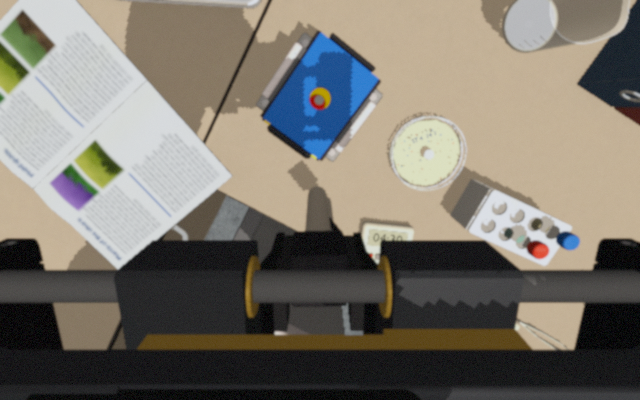

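The wrist view shows the blue tray centred at about (320,97). Its hole is at about (320,98) and shows yellow and red through it. The core's tip is at about (317,192). I'll take the numbers from it.

```bash
cat > g.py <<'E'
from h import *
np.set_printoptions(precision=4,suppress=True)
def gauge(im,K,T,view=None):
    hsv=cv2.cvtColor(im,cv2.COLOR_BGR2HSV); h,sa,v=cv2.split(hsv)
    box=np.zeros(h.shape,bool); box[20:175,240:400]=1
    blue=(box&(h>95)&(h<128)&(sa>110)).astype(np.uint8)
    cs,hi=cv2.findContours(blue,cv2.RETR_EXTERNAL,cv2.CHAIN_APPROX_NONE); c=max(cs,key=cv2.contourArea)
    full=np.zeros_like(blue); cv2.fillPoly(full,[c],1)
    b=cv2.boxPoints(cv2.minAreaRect(c)); P=np.array([ray(K,T,u,q,.102)[:2] for u,q in b]); e=P[1]-P[0]; f=P[2]-P[1]
    if np.linalg.norm(f)>np.linalg.norm(e): e,f=f,e
    a=np.degrees(np.arctan2(e[1],e[0])); a=(a+90)%180-90
    print("blue",P.mean(0),np.linalg.norm(e),np.linalg.norm(f),"ang",a)
    def comp(m,z,n):
        k,l,st,ce=cv2.connectedComponentsWithStats(m.astype(np.uint8))
        if k<2: print(n,"none");return
        i=1+st[1:,4].argmax(); mm=(l==i); c=cv2.findContours(mm.astype(np.uint8),0,1)[0][0]
        (u,q),r=cv2.minEnclosingCircle(c)
        print(n,"area",st[i,4],"bbox",st[i,:4],"centroid",ce[i].round(1),ray(K,T,*ce[i],z)[:2],"circ",ray(K,T,u,q,z)[:2],r)
    inner=cv2.erode(full,np.ones((9,9)))>0
    yel=inner&(h>18)&(h<36)&(sa>110); red=inner&((h<9)|(h>168))&(sa>110)
    comp(cv2.morphologyEx((inner&(yel|red|(v<50))).astype(np.uint8),cv2.MORPH_CLOSE,np.ones((3,3))),.102,"hole")
    comp(inner&yel,.072,"yel"); comp(red,.038,"red")
E
python3 - <<'E'
from g import *
z=np.load("w4.npz"); im=cv2.imread("pics/w4.png"); gauge(im,z["K"],z["T"])
K,T=z["K"],z["T"]
a=im[60:215,240:400]; cv2.imwrite("pics/w4c.png",cv2.resize(a,None,fx=3.8,fy=3.8,interpolation=cv2.INTER_CUBIC))
E
```

```text
blue [0.4634 0.1383] 0.09443966427409468 0.06776462061204377 ang -9.38059651728571
hole area 269 bbox [310  88  21  21] centroid [320.2  97.6] [0.4638 0.1375] circ [0.4634 0.1375] 10.440406799316406
yel area 171 bbox [311  88  20  19] centroid [322.3  94.6] [0.4676 0.137 ] circ [0.4643 0.1373] 10.12432861328125
red area 84 bbox [310  96  14  13] centroid [316.  103.1] [0.4571 0.1387] circ [0.4579 0.1385] 8.514793395996094
```

View pics/w4c.png

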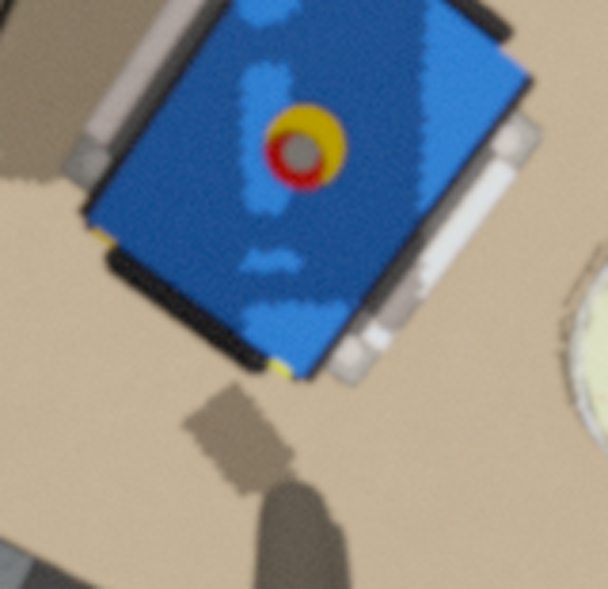

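```bash
python3 - <<'E'
from h import *
np.set_printoptions(precision=4,suppress=True)
z=np.load("w4.npz"); K,T=z["K"],z["T"]; im=cv2.imread("pics/w4.png")
hsv=cv2.cvtColor(im,cv2.COLOR_BGR2HSV); h,s,v=cv2.split(hsv)
# grey disc
m=np.zeros(h.shape,bool); m[92:108,311:328]=1; m&=s<70
n,l,st,ce=cv2.connectedComponentsWithStats(m.astype(np.uint8)); i=1+st[1:,4].argmax(); print("grey",st[i],ce[i],ray(K,T,*ce[i],.034),ray(K,T,*ce[i],.012))
# yellow inner boundary points: non-yellow next to yellow, circle of known radius fit
from scipy.optimize import least_squares
yel=((h>18)&(h<36)&(s>110)).astype(np.uint8); yel[:86]=0;yel[112:]=0;yel[:,:308]=0;yel[:,333:]=0
non=((s<70)|(h<12)|(h>168))&(np.indices(h.shape)[0]>88)&(np.indices(h.shape)[0]<110)&(np.abs(np.indices(h.shape)[1]-320)<11)
b=np.argwhere(non&(cv2.dilate(yel,np.ones((3,3)))>0)&(np.hypot(np.indices(h.shape)[0]-97.6,np.indices(h.shape)[1]-320.2)<9))
P=np.array([ray(K,T,u,q,.072)[:2] for q,u in b]); 
for r0 in (.009,.0095):
    r=least_squares(lambda c:np.hypot(*(P-c).T)-r0+.0004,P.mean(0)+[-.005,0],loss="soft_l1",f_scale=.0005); print("yel",len(P),r.x,r.cost**.5, np.abs(r.fun).mean())
for q,u in [(200,320)]: pass
for row in range(88,110): print("".join('Y' if yel[row,c] else 'R' if ((h[row,c]<12 or h[row,c]>168) and s[row,c]>110) else 'b' if 95<h[row,c]<128 and s[row,c]>110 else 'g' if s[row,c]<70 else '?' for c in range(307,335)))
E
```

```text
grey [315  96   8   8  49] [318.6122  99.5714] [0.4618 0.138  0.034 ] [0.4619 0.138  0.012 ]
yel 10 [0.4561 0.1385] 0.0005944529849325651 0.0002562035045949269
yel 10 [0.4556 0.1384] 0.0006143731682551382 0.00026577292696687604
bbbbbbb?g?YYYYYYYggbbbbbbbbb
bbbbbb?gYYYYYYYYYYYg?bbbbbbb
bbbbb?gYYYYYYYYYYYYYg?bbbbbb
bbbb?gYYYYYYYYYYYYYYYg?bbbbb
bbb?gYYYYYYYYYYYYYYYYYgbbbbb
bbbg?YYYYYYYYYYYYYYYYY??bbbb
bb?gYYYYYYYYYYYYYYYYYYYgbbbb
bb??YY???R??YYYYYYYYYYYgbbbb
bbg???RRR?ggg?YYYYYYYYY??bbb
bb?RRRRR?ggggggYYYYYYYY??bbb
bb?RRRRR?gggggggYYYYYYYYgbbb
bb?RRRRRgggggggg?YYYYYY?gbbb
bb?RRRRRgggggggg??YYYYY??bbb
bb??RRRR?ggggggg??YYYYYgbbbb
bbb?RRRRRgggggg?R?YYYYYgbbbb
bbb?RRRRR?gggg?RR?YYYY??bbbb
bbb??RRRRRR???RRR?YYYYgbbbbb
bbbb??RRRRRRRRRRR?YYYg?bbbbb
bbbbb??RRRRRRRRRR?YY?gbbbbbb
bbbbbb??RRRRRRRRR??ggbbbbbbb
bbbbbbb???RRRRRRR?g?bbbbbbbb
bbbbbbbbb?????????bbbbbbbbbb
```

```bash
python3 - <<'E'
from h import *
np.set_printoptions(precision=4,suppress=True)
z=np.load("w4.npz"); K,T=z["K"],z["T"]; im=cv2.imread("pics/w4.png")
tip=np.array([.3955,.1009,.2764-.106])
print("pred tip px",proj(K,T,tip),[proj(K,T,tip+[.0065*np.cos(a),.0065*np.sin(a),0]).round(1) for a in np.radians([30,120,210,300])])
print("rod at +4cm",proj(K,T,tip+[0,0,.04]))
g=cv2.cvtColor(im,cv2.COLOR_BGR2GRAY)
for r in range(180,222,3): print(r,g[r,298:342])
E
```

```text
pred tip px [319.0781 198.1725] [array([318.9, 190.2]), array([310.9, 198.3]), array([319.2, 206. ]), array([327.3, 198. ])]
rod at +4cm [319.2126 213.791 ]
180 [123 124 123 119 122 122 120 124 121 120 123 122 122 121 120 122 123 125
 135 154 173 179 179 178 178 177 179 177 178 178 179 177 178 178 178 179
 180 179 178 178 179 180 180 180]
183 [138 125 120 121 122 122 123 120 121 121 121 121 121 123 125 121 123 131
 141 156 167 177 179 178 179 178 180 177 179 179 179 178 178 179 180 182
 179 180 181 179 180 180 180 181]
186 [163 149 137 128 119 123 121 121 118 121 122 122 123 120 118 111 112 107
 109 113 131 143 157 166 172 176 179 180 178 179 178 179 179 179 179 178
 178 177 179 178 178 182 181 181]
189 [180 178 176 165 149 132 131 141 141 141 133 118 107  95  92  91  87  93
  91  88  93  89  90  93 107 128 151 169 176 179 180 181 180 180 180 180
 180 180 177 178 179 180 180 180]
192 [180 181 180 180 178 178 178 177 177 167 146 109  90  87  88  89  90  92
  89  91  92  92  92  87  92  91 103 133 162 177 181 181 181 180 180 181
 180 180 180 181 180 178 180 178]
195 [179 180 178 181 18
[... 932 characters left out ...]
1 150 114  92  87  89  88  88  91  91  87
  89  93  90  91  90  89  89  88  88  84  84  83  87  85  93 115 150 171
 179 180 180 180 179 180 178 179]
213 [179 178 180 181 179 179 175 166 140 104  87  85  88  89  91  91  90  87
  90  91  93  92  90  90  88  89  90  87  86  81  86  87  91 107 138 168
 179 178 180 181 179 180 179 178]
216 [179 180 181 180 179 178 175 161 130  97  84  88  87  89  88  87  90  94
  91  90  92  90  93  87  89  87  88  89  86  83  85  78  85  95 125 161
 175 179 179 180 179 179 181 177]
219 [180 182 182 180 180 180 175 161 126  93  88  85  88  87  89  88  88  90
  88  88  91  90  91  87  89  88  89  85  87  83  76  55  43  58 102 145
 170 177 179 180 179 181 178 179]
```

```bash
python3 - <<'E'
from h import *
np.set_printoptions(precision=4,suppress=True)
z=np.load("w4.npz"); K,T=z["K"],z["T"]; s=arm.state(); M=R.from_quat(s["orientation"]).as_matrix()
tip=ray(K,T,316.8,195,.168); print("tip",tip,s["tool_pos"])
for n,p in dict(blue=[.4634,.1375,.115],yel=[.4560,.1385,.115],red=[.4620,.138,.115]).items(): print(n,M.T@(np.array(p)-tip)*100)
print("gauge +x in tool",M.T@[np.cos(np.radians(-9)),np.sin(np.radians(-9)),0])
E
```

```text
tip [0.3963 0.1034 0.168 ] [0.3953 0.1017 0.2765]
blue [7.5164 0.2923 5.2989]
yel [ 6.9187 -0.1554  5.2991]
red [7.4184 0.1805 5.2989]
gauge +x in tool [ 0.7865  0.6176 -0.0003]
```

```bash
python3 -m crank '[[3,0.1,0,0,1],[6,0.3,0,0,1],[7.5,0.3,1,0,1],[7.5,0.3,4,0,1],[7.5,0.3,4.4,0,1]]'
python3 -m crank '[[0,0,0,0,1],[0,0,0,0,1]]'
python3 - <<'E'
from h import *
np.set_printoptions(precision=4,suppress=True)
s=arm.state(); print(s["tool_pos"],s["orientation"])
im,K,T=snap("wrist"); cv2.imwrite("pics/w5.png",im); np.savez("w5.npz",K=K,T=T)
im2,K2,T2=snap("side"); cv2.imwrite("pics/s5.png",im2)
im3,_,_=snap("top"); cv2.imwrite("pics/t5.png",im3)
a=cv2.resize(im[110:250,250:390],None,fx=4,fy=4,interpolation=cv2.INTER_CUBIC)
print(proj(K2,T2,[.46,.137,.11]))
u,v=proj(K2,T2,[.46,.137,.12]).astype(int)
b=cv2.resize(im2[v-25:v+45,u-35:u+35],(240,240),interpolation=cv2.INTER_CUBIC)
c=np.zeros((560,800,3),np.uint8); c[:,:560]=a; c[:240,560:]=b; cv2.imwrite("pics/c5.png",c)
print("blue hole px",proj(K,T,[.4634,.1375,.102]))
E
```

```text
t: 8.02
tool_pos: [0.4613, 0.1357, 0.231]
orientation: [0.968, 0.252, -0.002, -0.0]
contact_force: [0.7, 0.3, 0.3]
width: 0.273
finger_force: 30.0
t: 8.28
tool_pos: [0.4626, 0.1362, 0.2336]
orientation: [0.968, 0.252, 0.001, 0.0]
contact_force: [0.4, -0.3, -1.3]
width: 0.273
finger_force: 30.0
[0.4626 0.1362 0.2336] [0.9678 0.2519 0.0008 0.0003]
[303.5727 147.6353]
blue hole px [317.872 189.019]
```

View pics/c5.png

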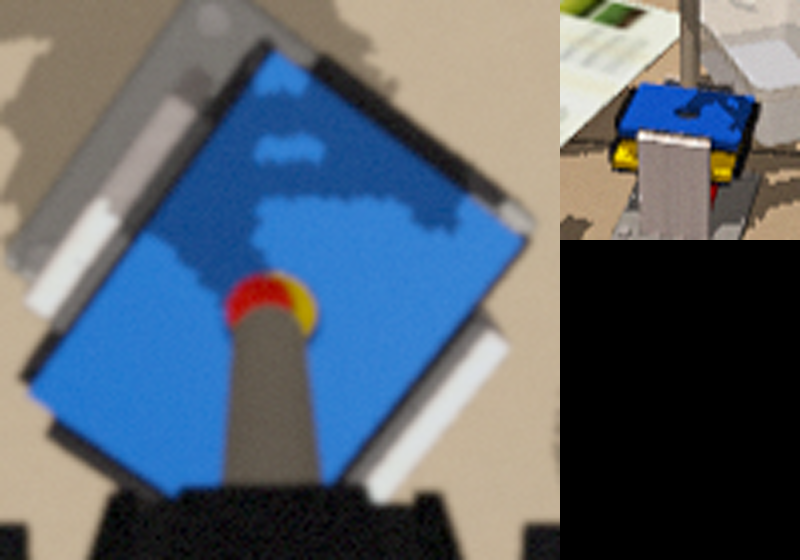

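The wrist view shows the blue hole centred at crop (271,318), which is (317.8,189.5) in the full image. The core's tip is centred at about (317.5,195), so it is almost over the hole.

```bash
python3 - <<'E'
from h import *
np.set_printoptions(precision=4,suppress=True)
z=np.load("w5.npz"); K,T=z["K"],z["T"]; s=arm.state(); M=R.from_quat(s["orientation"]).as_matrix()
h=ray(K,T,317.8,189.5,.102); r=1e9
for zt in (.122,.125): 
    top=ray(K,T,317.5,110+307/4,zt); f=.0065*M[:,0]; t=top-f; print(zt,"tip",t,"hole",h,"delta",M.T@(h-t)*100)
E
```

```text
0.122 tip [0.4636 0.1379 0.122 ] hole [0.463  0.1373 0.102 ] delta [-0.0788  0.0216  1.9993]
0.125 tip [0.4642 0.1383 0.125 ] hole [0.463  0.1373 0.102 ] delta [-0.1514  0.021   2.2993]
```

```bash
python3 -m crank '[[-0.1,0,1,0,1],[-0.1,0,1.8,0,1],[-0.1,0,2.2,0,1],[-0.1,0,2.4,0,1],[-0.1,0,2.4,0,1]]'; python3 -m crank '[[0,0,0.15,0,1],[0,0,0.3,0,1],[0,0,0.3,0,1]]';  python3 -m crank '[[0,0,0.2,0,1],[0,0,0.4,0,1],[0,0,0.4,0,1]]'
```

```text
t: 9.05
tool_pos: [0.4613, 0.1358, 0.2085]
orientation: [0.968, 0.252, -0.0, -0.0]
contact_force: [0.1, 0.6, -0.3]
width: 0.278
finger_force: 30.0
t: 9.43
tool_pos: [0.4612, 0.1357, 0.2055]
orientation: [0.968, 0.252, -0.0, 0.0]
contact_force: [-0.2, -0.0, -0.2]
width: 0.271
finger_force: 30.0
t: 9.8
tool_pos: [0.4612, 0.1357, 0.2013]
orientation: [0.968, 0.252, -0.0, 0.0]
contact_force: [0.1, -0.8, -0.7]
width: 0.274
finger_force: 30.0
```

```bash
python3 -m crank '[[0,0,0.5,0,1],[0,0,1,0,1],[0,0,1.2,0,1],[0,0,1.2,0,1]]' 50; python3 -m crank '[[-0.15,-0.12,0,0,1],[-0.3,-0.25,0,0,1],[-0.4,-0.35,0,0,1],[-0.55,-0.45,0,0,1],[-0.55,-0.45,0,0,1]]'
```

```text
t: 10.3
tool_pos: [0.4612, 0.1357, 0.1893]
orientation: [0.968, 0.252, -0.0, -0.0]
contact_force: [1.2, 1.0, -1.1]
width: 0.267
finger_force: 50.0
t: 10.92
tool_pos: [0.4543, 0.1369, 0.1896]
orientation: [0.968, 0.252, 0.0, 0.0]
contact_force: [2.1, -1.1, -0.7]
width: 0.273
finger_force: 50.0
```

```bash
python3 -m crank '[[0,0,0.4,0,1],[0,0,0.7,0,1],[0,0,0.7,0,1]]'; python3 -m crank '[[0,0,0.15,0,1],[0,0,0.3,0,1],[0,0,0.3,0,1]]'; python3 -m crank '[[0,0,0.1,0,1],[0,0,0.2,0,1],[0,0,0.2,0,1]]'
```

```text
t: 11.3
tool_pos: [0.4542, 0.137, 0.1822]
orientation: [0.968, 0.252, -0.0, -0.0]
contact_force: [1.6, -0.8, -0.2]
width: 0.27
finger_force: 50.0
t: 11.68
tool_pos: [0.4543, 0.137, 0.1794]
orientation: [0.968, 0.252, -0.0, -0.0]
contact_force: [1.7, 0.1, 0.1]
width: 0.275
finger_force: 50.0
t: 12.05
tool_pos: [0.4542, 0.1369, 0.1775]
orientation: [0.968, 0.252, -0.0, 0.0]
contact_force: [1.6, -0.1, 0.2]
width: 0.276
finger_force: 50.0
```

```bash
python3 -m crank '[[0,0,0.1,0,1],[0,0,0.2,0,1],[0,0,0.2,0,1]]'; python3 -m crank '[[0,0,0.15,0,1],[0,0,0.3,0,1],[0,0,0.3,0,1]]'; python3 -m crank '[[0,0,0.2,0,1],[0,0,0.4,0,1],[0,0,0.4,0,1]]'
```

```text
t: 12.42
tool_pos: [0.4543, 0.137, 0.1754]
orientation: [0.968, 0.252, -0.0, 0.0]
contact_force: [0.7, -0.4, -0.8]
width: 0.271
finger_force: 50.0
t: 12.8
tool_pos: [0.4542, 0.137, 0.1724]
orientation: [0.968, 0.252, -0.0, 0.0]
contact_force: [1.3, -1.1, -1.3]
width: 0.274
finger_force: 50.0
t: 13.18
tool_pos: [0.4543, 0.1369, 0.1684]
orientation: [0.968, 0.252, -0.0, 0.0]
contact_force: [1.4, -0.1, -0.8]
width: 0.275
finger_force: 50.0
```

```bash
python3 -m crank '[[0,0,0.5,0,1],[0,0,1,0,1],[0,0,1.4,0,1],[0,0,1.4,0,1]]'; python3 -m crank '[[0.15,0.1,0,0,1],[0.3,0.2,0,0,1],[0.4,0.28,0,0,1],[0.5,0.34,0,0,1],[0.5,0.34,0,0,1]]'; python3 -m crank '[[0,0,0.3,0,1],[0,0,0.6,0,1],[0,0,0.6,0,1]]'
```

```text
t: 13.68
tool_pos: [0.4541, 0.1369, 0.1542]
orientation: [0.968, 0.252, -0.0, -0.0]
contact_force: [1.2, 0.0, -1.4]
width: 0.272
finger_force: 50.0
t: 14.3
tool_pos: [0.4601, 0.1364, 0.1544]
orientation: [0.968, 0.252, -0.0, 0.0]
contact_force: [-1.9, -0.6, -0.5]
width: 0.272
finger_force: 50.0
t: 14.68
tool_pos: [0.4602, 0.1363, 0.1483]
orientation: [0.968, 0.252, -0.0, 0.0]
contact_force: [-1.1, -1.3, -0.4]
width: 0.27
finger_force: 50.0
```

```bash
python3 -m crank '[[0,0,0.1,0,1],[0,0,0.2,0,1],[0,0,0.2,0,1]]'; python3 -m crank '[[0,0,0.1,0,1],[0,0,0.2,0,1],[0,0,0.2,0,1]]'
```

```text
t: 15.05
tool_pos: [0.4603, 0.1364, 0.1465]
orientation: [0.968, 0.252, -0.0, 0.0]
contact_force: [-2.7, -0.4, -0.5]
width: 0.269
finger_force: 50.0
t: 15.42
tool_pos: [0.4604, 0.1365, 0.1446]
orientation: [0.968, 0.252, 0.0, 0.0]
contact_force: [-2.6, -0.3, 1.1]
width: 0.271
finger_force: 50.0
```

```bash
python3 -m crank '[[0,0,0.05,0,1],[0,0,0.1,0,1],[0,0,0.1,0,1]]'; python3 -m crank '[[0,0,0.05,0,1],[0,0,0.1,0,1],[0,0,0.1,0,1]]'
```

```text
t: 15.8
tool_pos: [0.4604, 0.1364, 0.1436]
orientation: [0.968, 0.252, 0.0, 0.0]
contact_force: [-2.2, -0.8, 3.8]
width: 0.272
finger_force: 50.0
t: 16.18
tool_pos: [0.4603, 0.1365, 0.1426]
orientation: [0.968, 0.252, 0.0, 0.0]
contact_force: [-3.2, 0.1, 5.4]
width: 0.269
finger_force: 50.0
```

```bash
for i in 1 2 3; do python3 -m crank '[[0,0,0,0,1]]' | grep contact; done; python3 -m crank '[[-0.04,-0.03,0,0,1],[-0.08,-0.06,0,0,1],[-0.08,-0.06,0,0,1]]'; for i in 1 2 3; do python3 -m crank '[[0,0,0,0,1]]' | grep contact; done
```

```text
contact_force: [-2.6, -0.7, 4.1]
contact_force: [-2.4, 0.3, 3.8]
contact_force: [-3.0, 0.8, 5.3]
t: 16.92
tool_pos: [0.4597, 0.1364, 0.1427]
orientation: [0.968, 0.252, 0.0, 0.0]
contact_force: [-0.3, -1.3, 2.7]
width: 0.276
finger_force: 50.0
contact_force: [0.9, -1.4, 1.5]
contact_force: [1.2, -0.8, 3.7]
contact_force: [1.1, -2.5, 2.5]
```

```bash
python3 -m crank '[[-0.02,0.04,0.05,0,1],[-0.02,0.04,0.1,0,1],[-0.02,0.04,0.1,0,1]]'; for i in 1 2 3 4; do python3 -m crank '[[0,0,0,0,1]]' | grep contact; done;  python3 -m crank '[[0,0,0.05,0,1],[0,0,0.1,0,1],[0,0,0.1,0,1]]'; for i in 1 2 3 4; do python3 -m crank '[[0,0,0,0,1]]' | grep contact; done
```

```text
t: 17.68
tool_pos: [0.4594, 0.1362, 0.1416]
orientation: [0.968, 0.252, 0.0, -0.0]
contact_force: [0.1, -1.1, 3.7]
width: 0.274
finger_force: 50.0
contact_force: [1.7, -0.9, 4.3]
contact_force: [0.6, -0.6, 3.3]
contact_force: [1.2, -0.2, 4.1]
contact_force: [0.4, -0.5, 3.9]
t: 18.55
tool_pos: [0.4594, 0.1361, 0.1406]
orientation: [0.968, 0.252, 0.0, 0.0]
contact_force: [1.1, -0.8, 4.6]
width: 0.271
finger_force: 50.0
contact_force: [1.3, -0.4, 5.3]
contact_force: [0.5, -0.3, 4.9]
contact_force: [1.8, 0.3, 5.1]
contact_force: [0.8, -0.8, 3.9]
```

```bash
python3 -m crank '[[0,0,0.05,0,1],[0,0,0.05,0,1]]'; for i in 1 2 3 4 5 6; do python3 -m crank '[[0,0,0,0,1]]' | grep contact; done
```

```text
t: 19.3
tool_pos: [0.4594, 0.1361, 0.1401]
orientation: [0.968, 0.252, 0.0, 0.0]
contact_force: [2.1, -0.0, 6.0]
width: 0.272
finger_force: 50.0
contact_force: [1.3, 0.1, 5.3]
contact_force: [1.5, -0.2, 5.0]
contact_force: [1.3, -0.4, 5.5]
contact_force: [2.0, 0.2, 5.8]
contact_force: [0.9, -0.4, 5.2]
contact_force: [1.5, -0.7, 5.7]
```

```bash
python3 -m crank '[[0,0,-0.15,0,1],[0,0,-0.3,0,1],[0,0,-0.43,0,1],[0,0,-0.43,0,1],[0,0,-0.43,0,1]]'; for i in 1 2 3; do python3 -m crank '[[0,0,0,0,1]]' | grep contact; done; python3 -m crank '[[0,0,0,0,0.7],[0,0,0,0,0.65],[0,0,0,0,0.6],[0,0,0,0,0.5],[0,0,0,0,0.4]]' 5; python3 -m crank '[[0,0,0,0,0],[0,0,0,0,0],[0,0,0,0,0],[0,0,0,0,0]]'
```

```text
t: 20.68
tool_pos: [0.4591, 0.1361, 0.1441]
orientation: [0.968, 0.252, -0.0, -0.0]
contact_force: [1.1, -0.2, 1.1]
width: 0.27
finger_force: 50.0
contact_force: [1.1, -0.4, 2.0]
contact_force: [1.2, 1.0, 2.2]
contact_force: [-0.0, -0.2, 1.5]
t: 21.68
tool_pos: [0.4593, 0.1361, 0.1443]
orientation: [0.968, 0.252, -0.0, 0.0]
contact_force: [1.3, 0.5, 0.4]
width: 0.531
finger_force: 0.0
t: 22.18
tool_pos: [0.4593, 0.1361, 0.1443]
orientation: [0.968, 0.252, -0.0, 0.0]
contact_force: [0.6, 0.5, -0.5]
width: 0.952
finger_force: 0.0
```

Released. I'll lift clear and check.

```bash
python3 -m crank '[[0,0,-2,0,0],[0,0,-5,0,0],[0,0,-9,0,0],[0,0,-13,0,0],[0,0,-13,0,0]]'; python3 -m crank '[[-4,0,0,0,0],[-7,0,0,0,0],[-7,0,0,0,0]]'
python3 - <<'E'
from h import *
np.set_printoptions(precision=4,suppress=True)
ims=[]
for c in ("side","wrist"):
    im,K,T=snap(c)
    for r in arm.find_in("core_head",c)[:2]:
        p=w(T,r["position"]); print(c,round(r["confidence"],2),p,proj(K,T,p).round())
    u,v=proj(K,T,[.462,.138,.12]).astype(int); print(u,v)
    v0=max(0,min(v-65,270)); u0=max(0,min(u-65,510))
    ims.append(cv2.resize(im[v0:v0+130,u0:u0+130],(400,400),interpolation=cv2.INTER_CUBIC))
cv2.imwrite("pics/end.png",np.hstack(ims))
E
```

```text
t: 22.8
tool_pos: [0.4606, 0.1367, 0.2769]
orientation: [0.968, 0.252, 0.002, 0.0]
contact_force: [-0.1, 0.0, -1.0]
width: 0.999
finger_force: 0.0
t: 23.18
tool_pos: [0.3972, 0.1007, 0.2737]
orientation: [0.968, 0.251, -0.0, 0.001]
contact_force: [-1.1, 0.3, -0.4]
width: 1.0
finger_force: 0.0
side 0.95 [0.3569 0.0613 0.1008] [259. 165.]
side 0.68 [0.4592 0.132  0.1569] [303. 133.]
304 144
wrist 0.61 [0.3581 0.0725 0.1383] [325. 242.]
318 102
```

View pics/end.png

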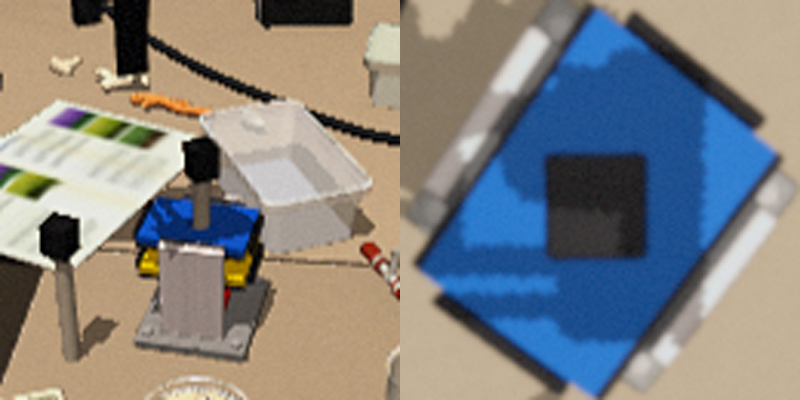

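The left half (side view) shows the core upright in the gauge with its head at about (303,133). The right half (wrist view) shows the head centred over the tray and the gripper clear.

```bash
python3 -c "
from bench import arm
print(arm.sign_off())"
```

```text
the job is handed in; nothing more can be done
None
```

The core stands upright in the gauge, through both rings and seated on the red one, which was pressed down about 5 mm (judged from the wrist force, roughly 5 to 5.4 mm); no reading against the gauge passed about 6.5 N, and the job was handed in at about 23 s with the gripper clear.

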